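# Fold open the bifold door of the topping box and set the spice jar out on the plate

## Task

Pull the topping box's white two-panel bifold door by its steel bar so that it runs along its tracks until both panels stand folded up together at the hinge side, and leave it standing open. Then lift the spice jar out and set it down upright near the middle of the flat steel cake plate, without dropping it; leave the ramekin in the box and the jam jar where they stand.

Things in the scene. Friction and masses are not known exactly. Their poses are not given: they have to be found in the camera images.
- topping_box: Fixed open-topped wooden box, 190 (x) x 284 (y) mm, rim 120 mm above the worktop; origin at the centre of its underside, z up. Walls and floor 11 mm thick. A white bifold door of two panels (each 130 along y, 164 along x, 8 thick) lies flat on the rim, between two tracks that run along y and rise to 132 mm.
- door_hinge (a point): Middle of panel A's hinge axis, which runs along the box's x at its +y end (the robot's left): box frame y = +130, z = 120 mm. Panel B is hinged to A's free edge (the fold, y = 0 when shut); B's free edge slides in the tracks along y at z = 120 mm. All hinge lines lie in the panels' undersides. Axes as the box's.
- panel_a (a joint): Angle q of panel A, rad: 0 = shut (flat), 1.45 = folded at the stop. As A swings up by q the fold rises by 130*sin q mm, B slopes down from it by q, and B's free edge moves to +y by 260*(1 - cos q) mm. Pulling takes about 5 N; stiff hinges hold it where it is left.
- door_pull: Round steel bar on top of panel B, 12 mm thick, lying along the box's x, 68 mm clear between its two end posts. Origin at the middle of the bar: 46 mm from B's underside (38 above its top), 45 from the fold, 85 from B's free edge; 166 mm above the worktop when shut. The frame turns with B: z out of the panel, x along the bar. Folded, its z points to the box's -y.
- spice_jar: Small white spice jar with a dark cap, 41 mm diameter, 105 mm high, about 0.11 kg; stands on the box's floor (11 mm above the worktop) in the half away from the hinge (-y), hidden until the door opens. Origin at the centre of its underside, z up.
- plate: Flat rectangular steel cake plate, pale grey to white in this light, loose, beyond the bread cutter; 132 (x) x 200 (y) mm, 9 mm high in all; its top surface is 4 mm above the worktop. Origin at the centre of its underside.
- ramekin: White porcelain pot, 66 mm diameter, 37 mm high, on the box's floor near the hinge side (+y); leave it. Origin at the centre of its underside.
- jam_jar: Jam jar with a red lid, 65 mm diameter, 97 mm high, beside the plate; leave it. Origin at the centre of its underside.

How it is judged:
On the way, in this order (a step that is already met when the one before it is completed fails the run):
1. the door is being folded by its pull: the fingers touch the pull with panel A beyond 0.5 rad (value of joint panel_a above 0.5 rad and contact force between door_pull and the fingers above 0.3 N), for 0.1 s.
2. the door is folded up: panel A beyond 1.25 rad, the jar still in the box (value of joint panel_a above 1.25 rad and distance of spice_jar from where it was at the start of the episode below 0.02 m), for 0.2 s.
3. the jar is lifted out of the box in the fingers, its foot above 0.14 m, the door open (height (world z) of spice_jar above 0.14 m and value of joint panel_a above 1.15 rad and contact force between spice_jar and the fingers above 0.3 N), for 0.1 s.
4. the jar is set down, not dropped: it stands upright on the plate while the fingers still touch it (contact force between spice_jar and plate above 0.3 N and contact force between spice_jar and the fingers above 0.3 N and angle between spice_jar's own z axis and vertical below 0.2 rad), for 0.04 s.
At the end, for the whole second after the job is handed in: Panel A beyond 1.15 rad; spice jar upright (0.1 rad), released and at rest on the plate, within 40 mm (short side) and 60 mm (long side) of its centre; ramekin within 40 mm and jam jar within 30 mm of where they stood (value of joint panel_a above 1.15 rad and x of spice_jar in the frame of plate between -0.04 and 0.04 m and y of spice_jar in the frame of plate between -0.06 and 0.06 m and height (world z) of spice_jar below 0.012 m and angle between spice_jar's own z axis and vertical below 0.1 rad and linear speed of spice_jar below 0.02 m/s and contact force between spice_jar and plate above 0.3 N and angle between plate's own z axis and vertical below 0.05 rad and distance of ramekin from where it was at the start of the episode below 0.04 m and distance of jam_jar from where it was at the start of the episode below 0.03 m); the robot touches nothing.
It fails at once if the ramekin in the box is pushed away or knocked over (distance of ramekin from where it was at the start of the episode above 0.04 m or angle between ramekin's own z axis and vertical above 0.5 rad).
It fails at once if the jam jar is pushed away or knocked over (distance of jam_jar from where it was at the start of the episode above 0.03 m or angle between jam_jar's own z axis and vertical above 0.5 rad).
It fails at once if the spice jar is knocked over (angle between spice_jar's own z axis and vertical above 1 rad).
It also fails if it takes over 54 s, if anything falls off the work surface, if the arm or the gripper's body presses on something with over 40 N, if the wrist force passes 120 N, or if a joint passes its speed limit or range.

## Robot

A 6-joint arm with a two-finger parallel gripper is mounted at the origin on a cart in front of the work surface, level with it; the furniture and walls round the work are solid. World frame = base frame: x ahead of the robot, y to its left, z up, the work surface at z = 0. Lengths are in m, angles in rad, forces in N, time in s.
With the tool pointing down it reaches from about 0.3 to 0.775 m from the base axis. Payload 14.6 kg.
Tool frame: the origin (TCP) lies between the finger pads; the fingertips stand 8 mm ahead of it and the grasp point (between the pads) lies 11 mm behind it (ctrl.tip_reach is the distance from the TCP to the fingertips, in m); y points along the fingers, z is the direction in which the jaws open and shut, and the axes are right-handed (so a half turn about y gives the same grasp; the last joint's range is limited). The gripper opens to 94 mm and grips with 3 to 60 N. Pads are 16 mm wide; open, the fingers measure 119 mm over their backs; the gripper's body (75 mm by 177 mm) begins 78 mm behind the grasp point.
Start: joints at [1.07, 0.3, 1.521, -0, 1.321, -0.067], TCP at [0.231, 0.499, 0.213] pointing down, gripper open.
Joint ranges: [-3.03, 3.03], [-0.79, 2.21], [0.23, 2.52], [-1.04, 4.18], [0, 3.07], [-2.55, 2.55]. Speed limits (rad/s): [2.22, 2.22, 2.57, 3.14, 3.14, 3.14].

## Interface

Orientations are given as [roll, pitch, yaw] about the fixed x, y, z axes, in that order (R = Rz(yaw) Ry(pitch) Rx(roll)).
In Python, from station import ctrl gives the robot as it stands.
- The arm moves only by the tool play_rows, never from a script. Its arguments are lists of equal length, an entry for each row: "twist": the turn, a rotation vector about the world's x, y, z as a fraction of full scale, a list of three; "travel": the shift along the world's x, y, z as a fraction of full scale, a list of three; "grip": the gripper's target within -1 to 1 (shut at 1, half-way at 0, fully open at -1). A call has 1 to 12 rows; each row shifts and turns the commanded pose from where the row before left it; what a row does not reach is not made up. Full scale, the value 1, is 5 cm for a shift and 90 degrees for a turn. A row lasts 1/10 s, in which the tool goes at most 50 mm and 8.59 degrees, less where a joint would pass 70% of its speed; a pose out of reach is approached as far as the arm can. A call with a number of a shift or a turn outside -1 to 1 is refused whole. A call with a gripper value outside its range is refused whole. The fingers move at their own pace and stop on an object; "force" is the grip in N (left out, the last holds). Time passes only in rows, so rows that do not move let the fingers close. It gives the time, the measured TCP pose, the force and the opening at its end, in the units of the state.
- ctrl.get_obs(): the state, without advancing time (a new reading comes with each control period).
- ctrl.camera(name): name is "side" or "top"; returns a dict with "img" (400x640x3 uint8, red, green, blue), "vfov" (degrees; the focal length in pixels is half the picture's height over the tangent of half this angle, whatever the lens; pixels are square), "cx", "cy" (the principal point, pixels), "rvec" (rotation vector, rad) and "tvec" (3), from world to camera coordinates, as OpenCV has them. Camera axes: x right, y down, z forward; pixel columns grow to the right and rows downward; lengths in m; the calibration is good to about 2 mm. A picture is of the moment at which its call begins. There is no depth.
- ctrl.hand_in(): hands the job in, once; it reports no verdict.
Trained networks look in a picture, given as the dict that the camera call returned (one of the last four; its "shot" number tells which), for a name from the list of things; names that differ only in an ending like _2 or _b are one class to them, and where a whole thing is asked for, a point or a joint stands for the part that bears it (a point fixed in the world has none). Each returns a list of dicts, best first, with "confidence" (0 to 1); they miss things now and then, are a little off and sometimes report something else, mostly with a low value. They report only what shows in the picture. A call takes as long as a camera call.
- ctrl.boxes_of(name, picture): "point" ([column, row] in pixels, amid what is visible of it).
- ctrl.trace(name, picture): "pixels" (400x640 bool, what is visible of it) and "point" ([column, row] in pixels, amid what is visible of it).
The state is a dict: "time_s": time; "qpos": joint angles; "joint_vel": joint speeds; "tau": joint torques, N m; "ee_pos": TCP position; "eef_rot": TCP orientation; "force": force on the tool from outside, world axes, zero at the start; "moment": the same for the moment, N m; "grip_width": finger opening in m.
Only numpy, scipy, OpenCV 4.12 (cv2) and the standard library are available. Lean on these libraries where they do the work, as an engineer would, in place of code of your own. Each camera call takes 0.05 s, during which the arm holds its last target.

## Working session

There is one attempt and no reset: what is moved stays moved. The work goes in short steps, Python scripts to look and compute and a tool call to move; the robot and the scene stay as the last step left them, time stands still between calls to the robot, and variables do not carry over. Pictures are saved under pics/ and viewed, and the job is handed in when it is done.

Besides the shell and the picture viewer there is one more tool, called after "Emit:" as name(argument=value, ...) on one line, values as JSON. play_rows: Moves the arm, as the interface text tells. Its arguments: {"type":"object","properties":{"twist":{"type":"array"},"travel":{"type":"array"},"grip":{"type":"array"},"force":{"type":"number"}},"required":["twist","travel","grip"]}

```bash
ls; mkdir -p pics; cat > h.py <<'E'
import numpy as np, cv2
from station import ctrl
def K(p):
    f=200/np.tan(np.radians(p['vfov'])/2); return np.array([[f,0,p['cx']],[0,f,p['cy']],[0,0,1.]])
def RT(p): return cv2.Rodrigues(np.array(p['rvec'],float))[0], np.array(p['tvec'],float)
def proj(p,X):
    return cv2.projectPoints(np.array(X,float).reshape(-1,1,3),np.array(p['rvec'],float),np.array(p['tvec'],float),K(p),None)[0].reshape(-1,2)
def ray(p,uv):
    R,t=RT(p); d=R.T@np.linalg.inv(K(p))@np.array([uv[0],uv[1],1.]); return -R.T@t, d/np.linalg.norm(d)
def atz(p,uv,z):
    c,d=ray(p,uv); return c+d*(z-c[2])/d[2]
def tri(a,ua,b,ub):
    c1,d1=ray(a,ua);c2,d2=ray(b,ub)
    s=np.linalg.lstsq(np.stack([d1,-d2],1),c2-c1,rcond=None)[0]
    p,q=c1+s[0]*d1,c2+s[1]*d2
    return (p+q)/2,np.linalg.norm(p-q)
def save(p,n): cv2.imwrite('pics/'+n+'.png',p['img'][:,:,::-1])
E
python3 - <<'E'
from h import *
np.set_printoptions(precision=4,suppress=True)
o=ctrl.get_obs(); print({k:np.round(v,4) for k,v in o.items()})
for n in ['side','top']:
    p=ctrl.camera(n); save(p,n+'0'); print(n,p['vfov'],p['cx'],p['cy'],ray(p,(320,200)))
    for t in ['topping_box','door_pull','panel_a','plate','jam_jar','spice_jar','ramekin','door_hinge']:
        try:
            for d in ctrl.boxes_of(t,p)[:2]: print(t,np.round(d['point'],1),round(d['confidence'],2))
        except Exception as e: print(t,e)
E
```

```text
pics
{'time_s': np.float64(0.0), 'qpos': array([ 1.0704,  0.3005,  1.5216, -0.    ,  1.3207, -0.0666]), 'joint_vel': array([0.0001, 0.0006, 0.001 , 0.0006, 0.0005, 0.0009]), 'tau': array([  0.0008, -53.1817, -35.2743,   0.0709,   0.0244,  -0.0001]), 'ee_pos': array([0.2311, 0.4988, 0.2129]), 'eef_rot': array([-1.5719,  0.0001, -0.4338]), 'force': array([-0.7159,  0.1181,  0.2724]), 'moment': array([ 0.0088, -0.035 , -0.0196]), 'grip_width': np.float64(0.094)}
side 51.42131805207243 317.3200668954552 201.9044693972193 (array([0.4976, 1.0411, 0.8327]), array([ 0.0699, -0.7991, -0.5972]))
topping_box [340.8 295.8] 0.61
topping_box [304.  207.6] 0.29
panel_a [345.9 274.2] 0.63
plate [304.8 207.3] 0.7
jam_jar [314.4 151.9] 0.55
top 42.24138726869987 326.967927719203 207.1759672565022 (array([-0.0272,  0.128 ,  1.8098]), array([ 0.3532, -0.0101, -0.9355]))
topping_box [250.  244.5] 0.82
door_pull [260.8 235.7] 0.41
panel_a [247.1 237.2] 0.8
plate [356.2 199.1] 0.91
jam_jar [428.3 195.9] 0.97
jam_jar [253.7 243.3] 0.21
door_hinge [252.7 241.6] 0.82
door_hinge [358.5 197.7] 0.34
```

View pics/side0.png

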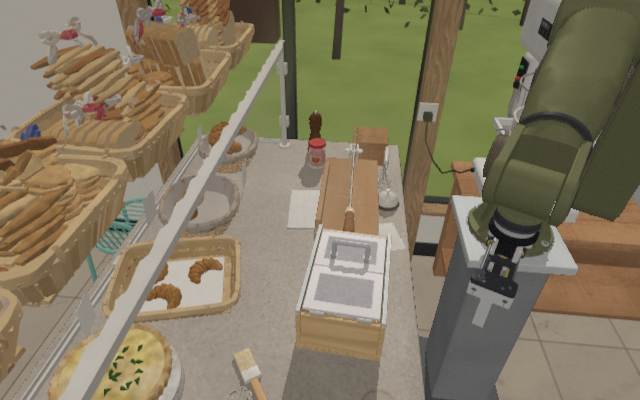

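View pics/top0.png

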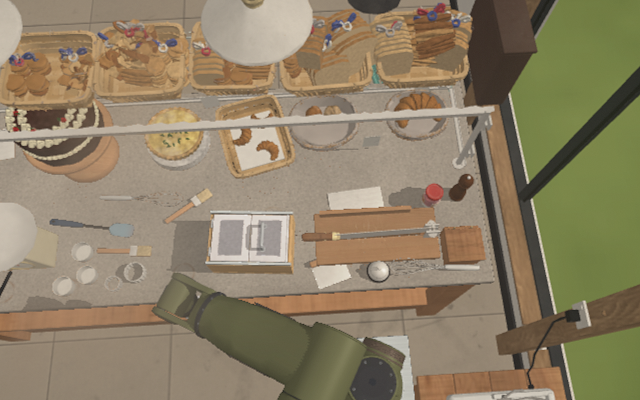

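```bash
python3 - <<'E'
from h import *
np.set_printoptions(precision=4,suppress=True)
s=ctrl.camera('side');t=ctrl.camera('top')
b=cv2.resize(s['img'][120:360,260:420],None,fx=3.3,fy=2.5*1.0,interpolation=cv2.INTER_CUBIC)
a=cv2.resize(s['img'][120:360,260:420],None,fx=2.5,fy=2.5,interpolation=cv2.INTER_CUBIC)
cv2.imwrite('pics/s1.png',a[:,:,::-1])
a=cv2.resize(t['img'][160:300,190:470],None,fx=2.8,fy=2.8,interpolation=cv2.INTER_CUBIC)
cv2.imwrite('pics/t1.png',a[:,:,::-1])
for n,p in(('s',s),('t',t)):
  for k in ['topping_box','door_pull','plate','jam_jar']:
    for d in ctrl.trace(k,p)[:1]:
        m=d['pixels'];ys,xs=np.where(m);print(n,k,d['point'],m.sum(),xs.min(),xs.max(),ys.min(),ys.max(),round(d['confidence'],2))
        if k=='plate':
            c=max(cv2.findContours(m.astype(np.uint8),0,1)[0],key=cv2.contourArea)
            bx=cv2.boxPoints(cv2.minAreaRect(c)); print(bx)
            print([atz(p,q,0.006)[:2] for q in bx])
E
```

```text
s topping_box [341.9, 297.7] 10607 295 391 225 360 0.75
s door_pull [346.4, 244.2] 315 330 370 239 258 0.74
s jam_jar [315.5, 154.4] 500 308 325 138 167 0.59
t topping_box [247.6, 244.0] 5362 205 294 211 273 0.6
t plate [355.6, 200.0] 942 327 382 188 209 0.78
[[326.5292 190.4669]
 [381.0039 187.0623]
 [382.2218 206.5486]
 [327.7471 209.9533]]
[array([0.6905, 0.0818]), array([ 0.6917, -0.1234]), array([ 0.6139, -0.1204]), array([0.6128, 0.0821])]
t jam_jar [430.7, 193.4] 410 421 442 183 207 0.78
```

View pics/s1.png

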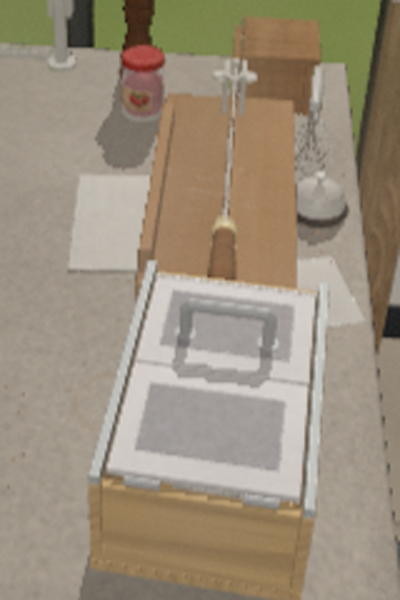

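View pics/t1.png

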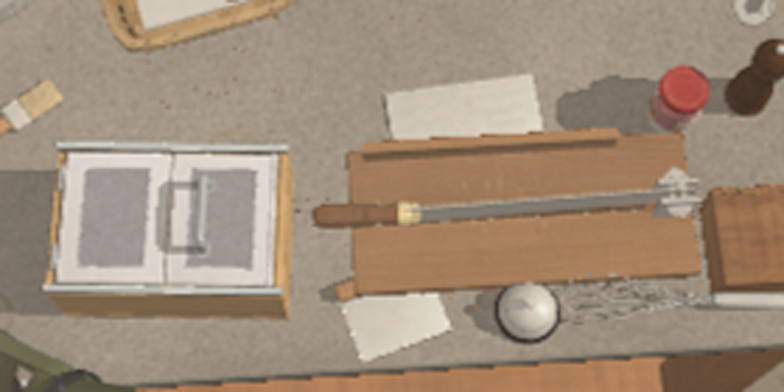

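```bash
python3 - <<'E'
from h import *
np.set_printoptions(precision=4,suppress=True)
s=ctrl.camera('side');t=ctrl.camera('top')
save(s,'side1');save(t,'top1')
Z=8
a=cv2.resize(t['img'][175:245,300:400],None,fx=Z,fy=Z,interpolation=cv2.INTER_CUBIC)
cv2.imwrite('pics/t2.png',a[:,:,::-1])
a=cv2.resize(s['img'][165:240,270:350],None,fx=Z,fy=Z,interpolation=cv2.INTER_CUBIC)
cv2.imwrite('pics/s2.png',a[:,:,::-1])
E
```

```text
(no output)
```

View pics/t2.png

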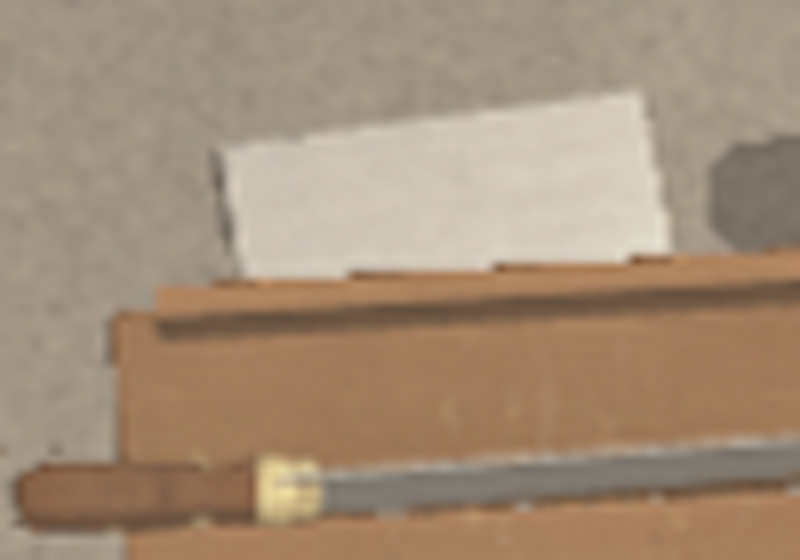

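View pics/s2.png

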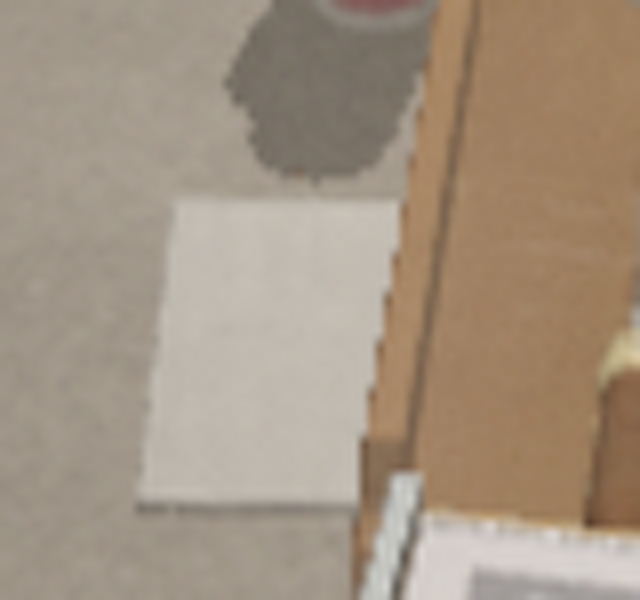

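```bash
python3 - <<'E'
from h import *
np.set_printoptions(precision=4,suppress=True)
s=ctrl.camera('side');t=ctrl.camera('top')
z=.006
for n,p,l in(('t',t,[(327.9,193.6),(380,186.7),(383.2,206.5),(330,209.5)]),('s',s,[(292.2,190.2),(287.3,227.3),(320,190.2),(315,227.8)])):
  for q in l: print(n,q,atz(p,q,z))
for k in ['door_pull','jam_jar','topping_box','panel_a']:
    ds=ctrl.trace(k,s),ctrl.trace(k,t)
    if all(ds): print(k,tri(s,ds[0][0]['point'],t,ds[1][0]['point']),ds[0][0]['point'],ds[1][0]['point'])
# box corners top view: zoom factor 2.8 offset (190,160)
f=lambda u,v:(190+u/2.8,160+v/2.8)
for q,z in [((60,145),.132),((288,148),.132),((45,289),.132),((290,289),.132),((60,318),0),((288,318),0)]:
    print('t',q,atz(t,f(*q),z))
g=lambda u,v:(260+u/2.5,120+v/2.5)
for q,z in [((150,263),.132),((324,287),.132),((96,478),.132),((312,515),.132),((95,565),0),((300,597),0)]:
    print('s',q,atz(s,g(*q),z))
# bar ends zoomed
print('bar', tri(s,g(183,305),t,f(205,180)),tri(s,g(272,312),t,f(203,252)))
E
```

```text
t (327.9, 193.6) [0.6776 0.0774 0.006 ]
t (380, 186.7) [ 0.6934 -0.1198  0.006 ]
t (383.2, 206.5) [ 0.6138 -0.124   0.006 ]
t (330, 209.5) [0.6141 0.0736 0.006 ]
s (292.2, 190.2) [ 0.6948 -0.1098  0.006 ]
s (287.3, 227.3) [0.6799 0.086  0.006 ]
s (320, 190.2) [ 0.5999 -0.1212  0.006 ]
s (315, 227.8) [0.5955 0.0784 0.006 ]
door_pull (array([0.4848, 0.3108, 0.1512]), np.float64(0.007054758113185181)) [349.8, 247.3] [261.7, 236.4]
jam_jar (array([ 0.6026, -0.2981, -0.2714]), np.float64(0.31185385794367465)) [352.0, 243.3] [430.8, 194.3]
topping_box (array([0.4875, 0.358 , 0.0354]), np.float64(0.005383428166363321)) [345.5, 295.0] [252.2, 245.6]
panel_a (array([0.4894, 0.3598, 0.1152]), np.float64(0.007507771646882106)) [348.9, 274.1] [249.0, 236.9]
t (60, 145) [0.5859 0.4843 0.132 ]
t (288, 148) [0.5649 0.2054 0.132 ]
t (45, 289) [0.4057 0.4995 0.132 ]
t (290, 289) [0.388 0.21  0.132]
t (60, 318) [0.4009 0.5091 0.    ]
t (288, 318) [0.3832 0.2205 0.    ]
s (150, 263) [0.5687 0.2133 0.132 ]
s (324, 287) [0.3889 0.2302 0.132 ]
s (96, 478) [0.5861 0.4939 0.132 ]
s (312, 515) [0.4082 0.5108 0.132 ]
s (95, 565) [0.59   0.4879 0.    ]
s (300, 597) [0.4043 0.4997 0.    ]
bar (array([0.525 , 0.3043, 0.158 ]), np.float64(0.00741471873289008)) (array([0.438 , 0.3074, 0.1596]), np.float64(0.012367762023586505))
```

Emit:
play_rows(twist=[[0, 0, 0.03], [0, 0, 0.03], [0, 0, 0.03], [0, 0, 0.03], [0, 0, 0.03], [0, 0, 0.03], [0, 0, 0.03], [0, 0, 0.024], [0, 0, 0]], travel=[[0.4, -0.3, 0.2], [0.7, -0.54, 0.2], [0.7, -0.54, 0.2], [0.7, -0.54, 0.1], [0.7, -0.54, 0], [0.7, -0.54, 0], [0.7, -0.54, 0], [0.4, -0.3, 0], [0, 0, 0]], grip=[-1, -1, -1, -1, -1, -1, -0.6, -0.5, -0.5], force=25)

```text
time_s: 2.9
ee_pos: [0.4831, 0.305, 0.248]
eef_rot: [-1.571, 0.0, -0.069]
force: [-0.3, 0.3, 0.6]
grip_width: 0.0737
```

```bash
python3 - <<'E'
from h import *
np.set_printoptions(precision=4,suppress=True)
o=ctrl.get_obs(); print(o['ee_pos'],o['eef_rot'],o['time_s'],o['grip_width'])
from scipy.spatial.transform import Rotation as R
Rm=R.from_euler('xyz',o['eef_rot']).as_matrix()
s=ctrl.camera('side');t=ctrl.camera('top')
w=o['grip_width']/2
P=[o['ee_pos']+Rm@np.array(v) for v in ([0,.008,w],[0,.008,-w],[0,0,0],[0,.008,w+.0125],[0,.008,-w-.0125])]
for n,p in(('s2b',s),('t2b',t)):
    im=p['img'][:,:,::-1].copy()
    x0,y0=(270,170) if n[0]=='s' else (190,170)
    c=cv2.resize(im[y0:y0+120,x0:x0+140],None,fx=5,fy=5,interpolation=cv2.INTER_CUBIC)
    for q in proj(p,P): cv2.circle(c,tuple(int(v) for v in ((q-[x0,y0]+.5)*5)),3,(0,0,255),1)
    cv2.imwrite('pics/'+n+'.png',c)
E
```

```text
[0.4831 0.305  0.248 ] [-1.5713  0.0002 -0.0686] 2.9 0.07373389129684631
```

View pics/s2b.png

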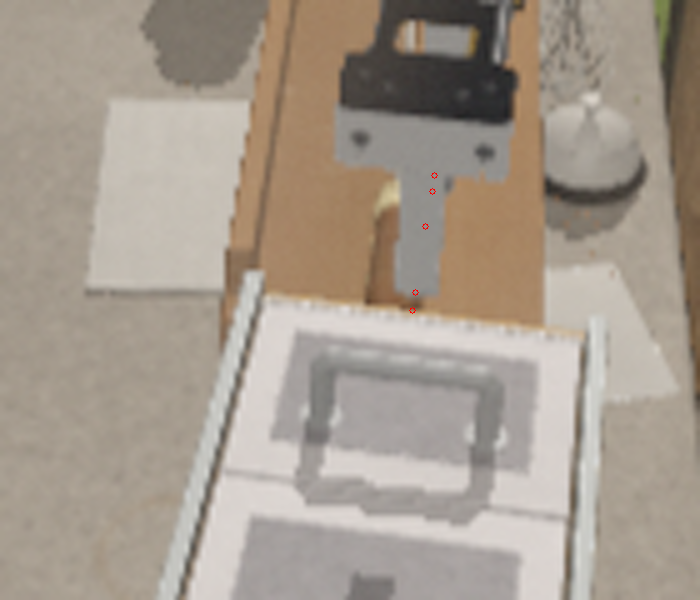

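View pics/t2b.png

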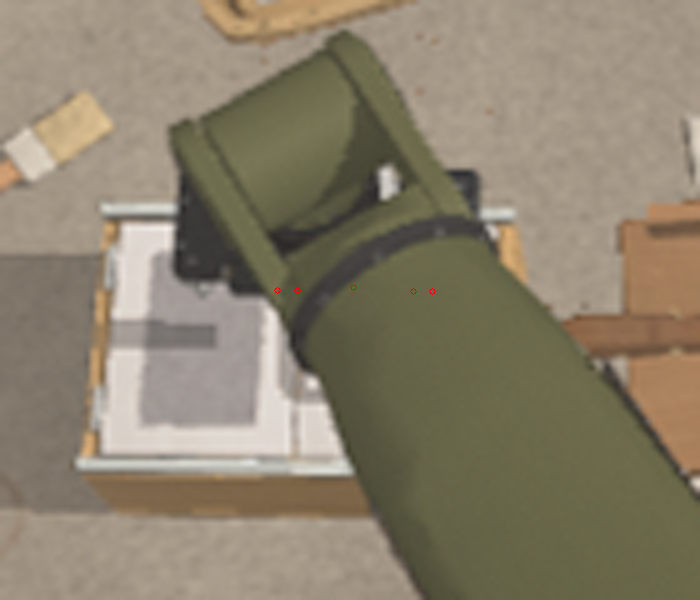

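Emit:
play_rows(twist=[[0, 0, 0], [0, 0, 0], [0, 0, 0], [0, 0, 0], [0, 0, 0]], travel=[[0, 0, -0.5], [0, 0, -0.5], [0, 0, -0.5], [0, 0, -0.3], [0, 0, 0]], grip=[-0.4, -0.4, -0.4, -0.4, -0.4])

```text
time_s: 3.5
ee_pos: [0.4795, 0.3076, 0.1567]
eef_rot: [-1.573, 0.003, -0.065]
force: [0.4, -0.3, 1.0]
grip_width: 0.0658
```

```bash
cat > look.py <<'E'
from h import *
import sys
np.set_printoptions(precision=4,suppress=True)
n,cam,x0,y0,w,h,f=sys.argv[1],sys.argv[2],*map(int,sys.argv[3:8])
o=ctrl.get_obs(); print(o['ee_pos'],o['eef_rot'],o['time_s'],o['grip_width'],o['force'])
p=ctrl.camera(cam)
cv2.imwrite('pics/'+n+'.png',cv2.resize(p['img'][y0:y0+h,x0:x0+w,::-1],None,fx=f,fy=f,interpolation=cv2.INTER_CUBIC))
E
python3 look.py s3 side 270 150 140 120 5
```

```text
[0.4795 0.3076 0.1567] [-1.5725  0.0029 -0.0652] 3.5 0.06577083208336738 [ 0.4291 -0.2567  1.0043]
```

View pics/s3.png

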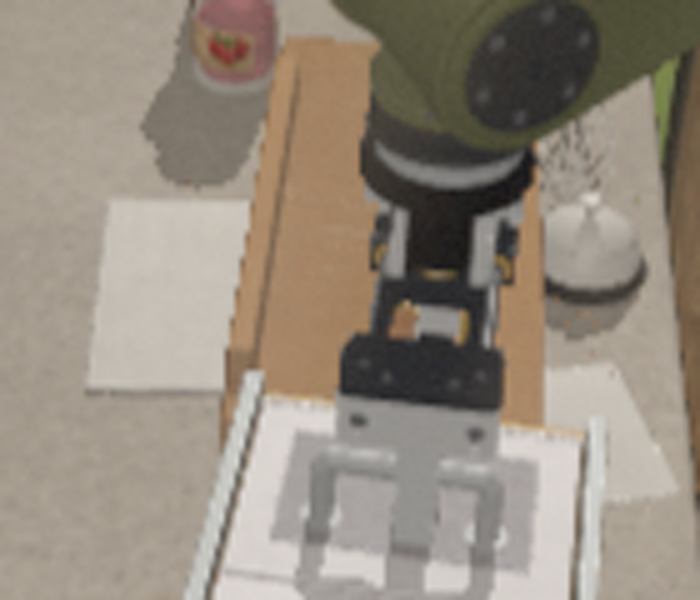

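Emit:
play_rows(twist=[[0, 0, 0], [0, 0, 0], [0, 0, 0], [0, 0, 0], [0, 0, 0], [0, 0, 0], [0, 0, 0], [0, 0, 0]], travel=[[0, 0, 0], [0, 0, 0], [0, 0, 0], [0, 0, 0], [0, 0, 0], [0, 0, 0], [0, 0, 0], [0, 0, 0]], grip=[0, 0.3, 0.5, 0.7, 0.9, 1, 1, 1], force=6)

```text
time_s: 4.35
ee_pos: [0.4814, 0.3087, 0.1591]
eef_rot: [-1.567, -0.001, -0.066]
force: [0.8, 12.0, 0.2]
grip_width: 0.0168
```

Emit:
play_rows(twist=[[0, 0, 0], [0, 0, 0], [0, 0, 0], [0, 0, 0], [0, 0, 0]], travel=[[0, 0.08, 0], [0, 0, 0], [0, 0, 0], [0, 0, 0], [0, 0, 0]], grip=[1, 1, 1, 1, 1], force=6)

```text
time_s: 4.85
ee_pos: [0.4814, 0.3117, 0.1587]
eef_rot: [-1.569, -0.001, -0.066]
force: [3.1, 6.5, 0.0]
grip_width: 0.012
```

Emit:
play_rows(twist=[[0, 0, 0], [0, 0, 0], [0, 0, 0], [0, 0, 0], [0, 0, 0], [0, 0, 0], [0, 0, 0], [0, 0, 0]], travel=[[0, 0, 0], [0, 0, 0], [0, -0.03, 0.14], [0, -0.03, 0.13], [0, -0.02, 0.13], [0, 0.03, 0.12], [0, 0.08, 0.19], [0, 0, 0]], grip=[1, 1, 1, 1, 1, 1, 1, 1], force=25)

```text
time_s: 5.65
ee_pos: [0.4813, 0.3122, 0.1952]
eef_rot: [-1.571, -0.0, -0.067]
force: [-2.3, -7.1, 6.2]
grip_width: 0.0114
```

```bash
python3 look.py s4 side 270 150 140 150 4
```

```text
[0.4813 0.3122 0.1952] [-1.5713 -0.0004 -0.0666] 5.65 0.011368055759995374 [-2.2663 -7.0988  6.1618]
```

View pics/s4.png

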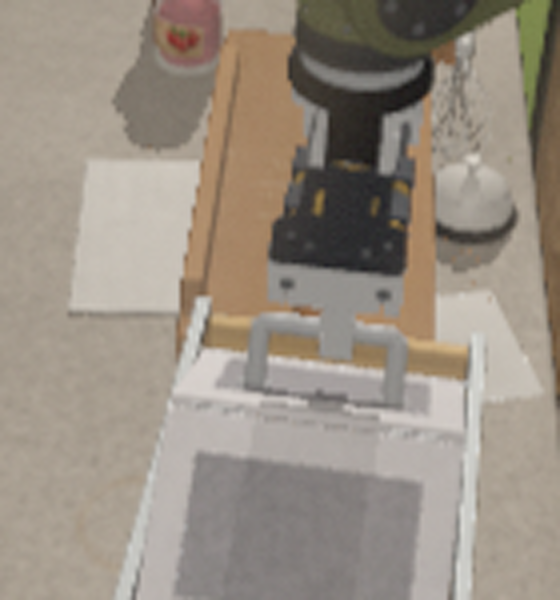

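Emit:
play_rows(twist=[[0, 0, 0], [0, 0, 0], [0, 0, 0], [0, 0, 0], [0, 0, 0], [0, 0, 0], [0, 0, 0], [0, 0, 0]], travel=[[0.005, 0.09, 0.07], [0.007, 0.11, 0.07], [0.008, 0.12, 0.06], [0.008, 0.13, 0.04], [0.009, 0.13, 0.03], [0.009, 0.13, 0.02], [0.009, 0.13, 0.01], [0, 0, 0]], grip=[1, 1, 1, 1, 1, 1, 1, 1])

```text
time_s: 6.5
ee_pos: [0.4838, 0.3552, 0.2092]
eef_rot: [-1.57, -0.0, -0.066]
force: [0.0, 1.1, -4.0]
grip_width: 0.0116
```

Emit:
play_rows(twist=[[0, 0, 0], [0, 0, 0], [0, 0, 0], [0, 0, 0], [0, 0, 0], [0, 0, 0], [0, 0, 0], [0, 0, 0], [0, 0, 0], [0, 0, 0]], travel=[[0.009, 0.13, 0], [0.009, 0.13, 0], [0.009, 0.13, 0], [0.009, 0.14, -0.01], [0.009, 0.14, -0.02], [0.009, 0.14, -0.02], [0.009, 0.14, -0.02], [0.009, 0.14, -0.03], [0.005, 0.08, -0.02], [0, 0, 0]], grip=[1, 1, 1, 1, 1, 1, 1, 1, 1, 1])

```text
time_s: 7.5
ee_pos: [0.4879, 0.4139, 0.203]
eef_rot: [-1.57, -0.001, -0.066]
force: [2.0, -0.2, -1.7]
grip_width: 0.0111
```

```bash
python3 look.py s5 side 250 100 200 180 4;  python3 look.py t5 top 190 170 140 120 5
```

```text
[0.4879 0.4139 0.203 ] [-1.5698 -0.0008 -0.0657] 7.5 0.011084994926622144 [ 1.9665 -0.1564 -1.6915]
[0.4879 0.4136 0.2031] [-1.5698 -0.0007 -0.0659] 7.55 0.011143968240802445 [ 1.6973 -0.0546 -1.4816]
```

View pics/s5.png

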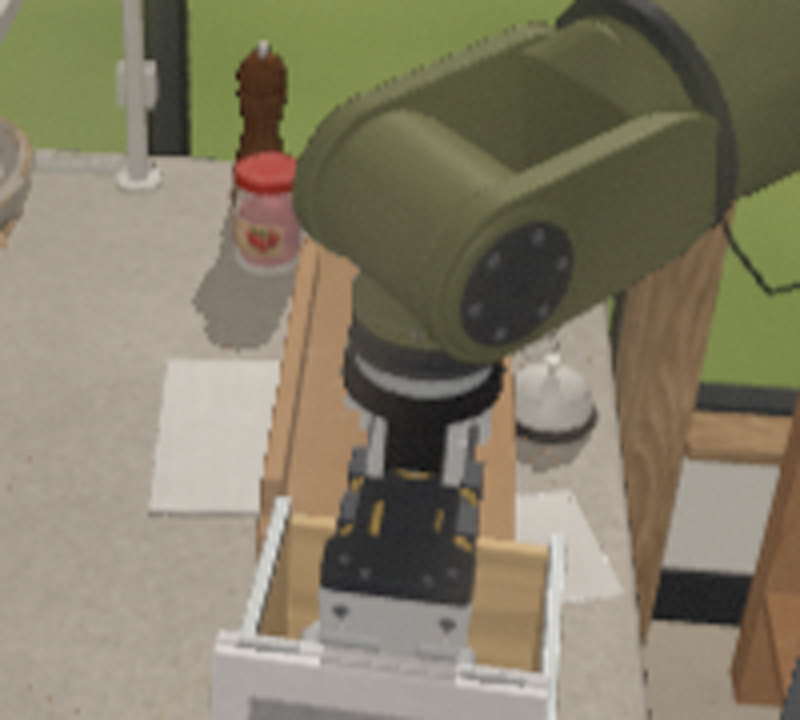

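Emit:
play_rows(twist=[[0, 0, 0], [0, 0, 0], [0, 0, 0], [0, 0, 0], [0, 0, 0], [0, 0, 0], [0, 0, 0], [0, 0, 0]], travel=[[0, 0, 0], [0, 0, 0], [0, 0, 0], [0, 0, 0], [0, 0, 0.4], [0, 0, 0.6], [0, 0, 0.6], [0, 0, 0]], grip=[0.4, 0.4, 0.4, 0.4, 0.4, 0.4, 0.4, 0.4])

```text
time_s: 8.4
ee_pos: [0.4885, 0.4136, 0.2876]
eef_rot: [-1.566, -0.005, -0.066]
force: [-0.0, 0.0, 0.4]
grip_width: 0.0281
```

Emit:
play_rows(twist=[[0, 0, 0], [0, 0, 0], [0, 0, 0], [0, 0, 0], [0, 0, 0], [0, 0, 0], [0, 0, 0], [0, 0, 0], [0, 0, 0], [0, 0, 0], [0, 0, 0]], travel=[[0, -0.5, 0], [0, -0.9, 0], [0, -0.9, 0], [0, -0.9, 0], [0, -0.9, 0], [0, -0.9, 0], [0, -0.9, 0], [0, -0.9, 0], [0, -0.9, 0], [0, -0.5, 0], [0, 0, 0]], grip=[0.4, 0.4, 0.2, 0, -0.3, -0.3, -0.3, -0.3, -0.3, -0.3, -0.3])

```text
time_s: 9.5
ee_pos: [0.4875, 0.0006, 0.2824]
eef_rot: [-1.571, 0.001, -0.07]
force: [0.0, 0.2, 0.3]
grip_width: 0.0607
```

```bash
cat > m.py <<'E'
from h import *
np.set_printoptions(precision=4,suppress=True)
s=ctrl.camera('side');t=ctrl.camera('top')
for n,p,(x0,y0,w,h,f) in(('s6',s,(260,130,160,150,4)),('t6',t,(190,160,270,120,3))):
  cv2.imwrite('pics/'+n+'.png',cv2.resize(p['img'][y0:y0+h,x0:x0+w,::-1],None,fx=f,fy=f,interpolation=cv2.INTER_CUBIC))
  for k in ['spice_jar','ramekin','plate','door_pull','jam_jar']:
    for d in ctrl.trace(k,p)[:1]:
        m=d['pixels'];ys,xs=np.where(m);print(n,k,d['point'],m.sum(),xs.min(),xs.max(),ys.min(),ys.max(),round(d['confidence'],2))
E
python3 m.py
```

```text
s6 plate [304.4, 205.5] 1059 288 319 190 227 0.56
s6 door_pull [347.5, 257.1] 237 327 368 255 264 0.69
s6 jam_jar [317.7, 153.1] 426 309 324 139 166 0.62
t6 spice_jar [257.8, 248.8] 212 248 263 239 257 0.61
t6 ramekin [232.6, 246.4] 172 226 238 237 253 0.47
t6 door_pull [231.7, 245.6] 211 225 239 235 254 0.71
t6 jam_jar [430.0, 193.4] 377 421 442 184 207 0.56
```

View pics/s6.png

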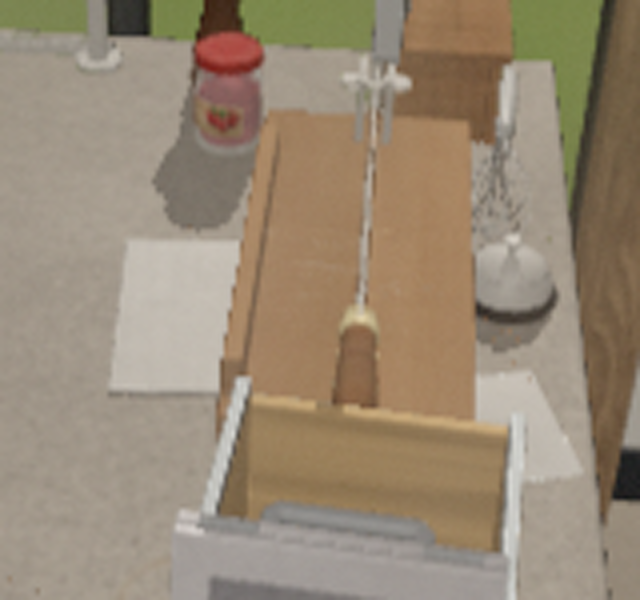

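View pics/t6.png

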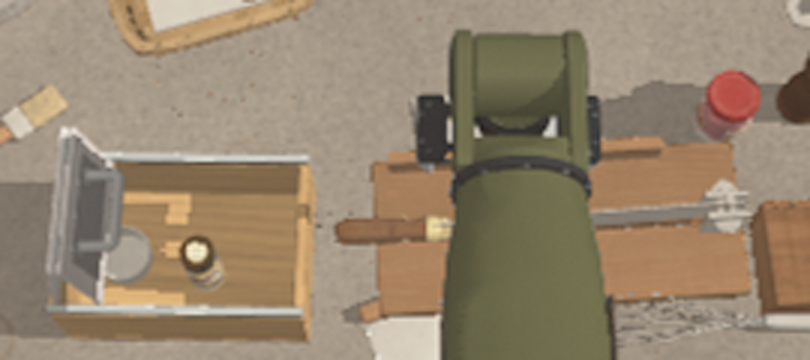

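```bash
python3 - <<'E'
from h import *
np.set_printoptions(precision=4,suppress=True)
t=ctrl.camera('top');s=ctrl.camera('side')
f=8;x0,y0=200,205
c=cv2.resize(t['img'][y0:y0+75,x0:x0+100,::-1],None,fx=f,fy=f,interpolation=cv2.INTER_CUBIC)
def mk(X,col):
    for q in proj(t,X): cv2.circle(c,tuple(int(v) for v in ((q-[x0,y0]+.5)*f)),3,col,1)
mk([[.4885,.4136,.214]],(0,0,255))
u=np.array([np.cos(.066),-np.sin(.066),0])
mk([np.array([.4885,.4136,.214])+k*u for k in(-.034,.034)],(0,0,255))
q=(256.3,243); P=atz(t,q,.116); print('cap',P)
d=ctrl.trace('spice_jar',t)
if d:
  cn=max(cv2.findContours(d[0]['pixels'].astype(np.uint8),0,2)[0],key=cv2.contourArea); cv2.drawContours(c,[((cn-[x0,y0]+.5)*f).astype(int)],-1,(255,0,255),1)
for r in np.linspace(0,6.28,24): 
    mk([P+.0205*np.array([np.cos(r),np.sin(r),0])],(0,255,0)); mk([P*[1,1,0]+[0,0,.011]+.0205*np.array([np.cos(r),np.sin(r),0])],(255,255,0))
cv2.imwrite('pics/t7.png',c)
E
```

```text
cap [0.4698 0.3342 0.116 ]
```

View pics/t7.png

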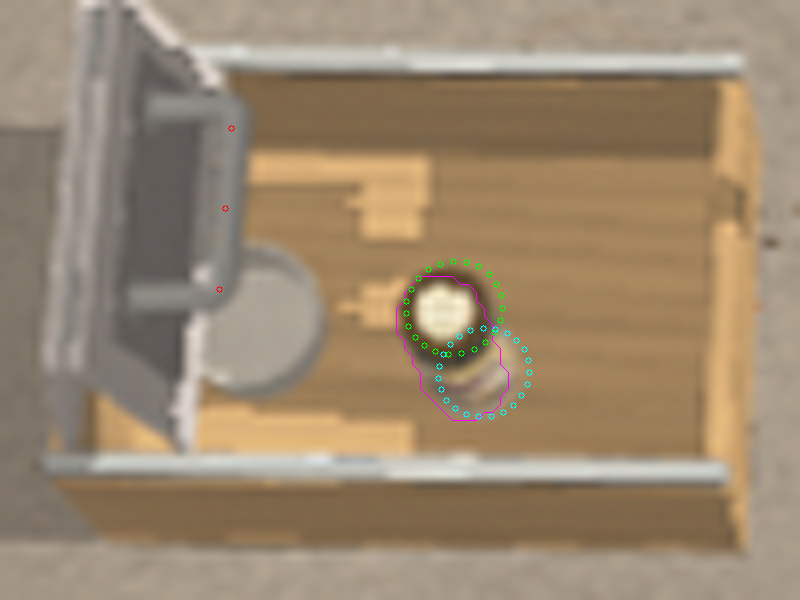

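Emit:
play_rows(twist=[[0, 0, -0.09], [0, 0, -0.09], [0, 0, -0.09], [0, 0, -0.09], [0, 0, -0.09], [0, 0, -0.09], [0, 0, -0.09], [0, 0, -0.09], [0, 0, -0.09], [0, 0, -0.09], [0, 0, -0.09], [0, 0, -0.01]], travel=[[-0.03, 0.4, 0], [-0.04, 0.65, 0], [-0.04, 0.65, 0], [-0.04, 0.65, 0], [-0.04, 0.65, 0], [-0.04, 0.65, 0], [-0.04, 0.65, 0], [-0.04, 0.65, 0], [-0.04, 0.65, 0], [-0.04, 0.65, 0], [0, 0.5, 0], [0, 0, 0]], grip=[-0.3, -0.3, -0.3, -0.3, -0.3, -0.3, -0.3, -0.3, -0.3, -0.3, -0.3, -0.3])

```text
time_s: 11.45
ee_pos: [0.4677, 0.3428, 0.2823]
eef_rot: [-1.572, -0.0, -1.639]
force: [-0.2, 0.5, -0.4]
grip_width: 0.0612
```

```bash
python3 look.py s8 side 250 100 180 180 4; python3 -c "
from h import *
o=ctrl.get_obs();p=ctrl.camera('side')
print(o['qpos'],proj(p,[o['ee_pos'],o['ee_pos']+[0,0,-.008]]))"
```

```text
[0.4677 0.3428 0.2823] [-1.5716 -0.0002 -1.6391] 11.45 0.06119637925329206 [-0.2432  0.4754 -0.4311]
[ 5.66961160e-01  3.25775133e-01  1.32846055e+00 -3.89093745e-05
  1.48820581e+00  6.32302758e-01] [[362.21280146 213.28741338]
 [361.92810304 216.20977349]]
```

View pics/s8.png

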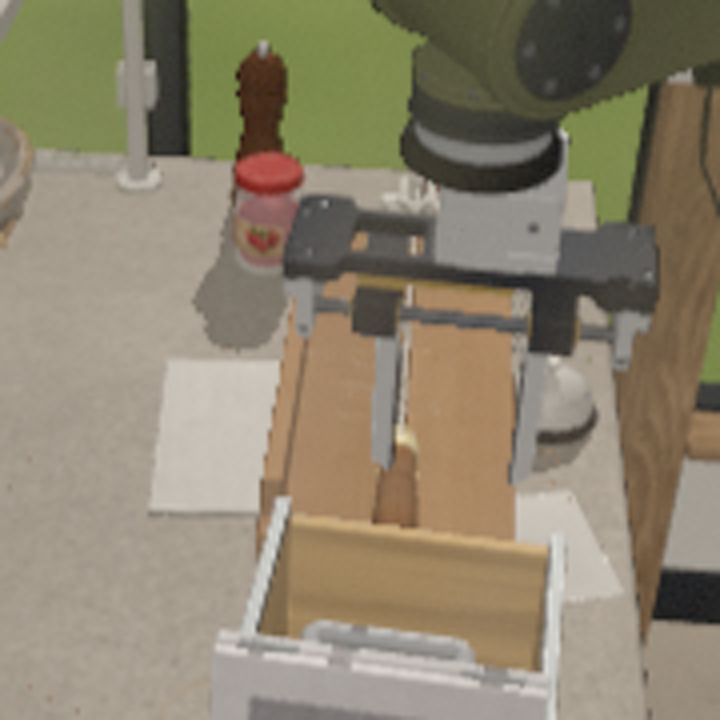

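Emit:
play_rows(twist=[[0, 0, 0], [0, 0, 0], [0, 0, 0], [0, 0, 0], [0, 0, 0], [0, 0, 0], [0, 0, 0], [0, 0, 0]], travel=[[0, -0.07, -0.3], [0, 0, -0.6], [0, 0, -0.6], [0, 0, -0.6], [0, 0, -0.4], [0, 0, -0.2], [0, 0, 0], [0, 0, 0]], grip=[-0.5, -0.5, -0.5, -0.5, -0.5, -0.5, -0.5, -0.5])

```text
time_s: 12.35
ee_pos: [0.4688, 0.3369, 0.1491]
eef_rot: [-1.57, 0.001, -1.637]
force: [0.4, -0.0, 0.2]
grip_width: 0.0703
```

```bash
python3 look.py s9 side 290 160 120 120 5; python3 look.py t9 top 200 190 100 100 6
```

```text
[0.4688 0.3369 0.1491] [-1.5696  0.0009 -1.6367] 12.35 0.07028878888314163 [ 0.4056 -0.0031  0.1713]
[0.4688 0.3371 0.1493] [-1.5692  0.0012 -1.6367] 12.4 0.07055100527991319 [-0.4116 -0.3486  0.7396]
```

View pics/s9.png

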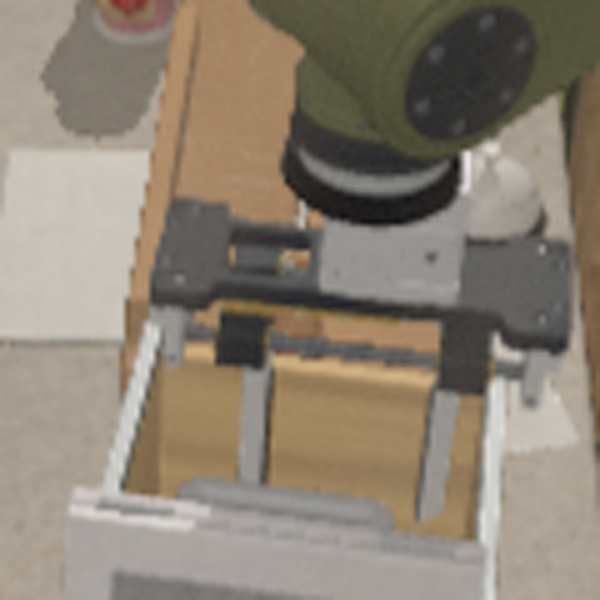

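View pics/t9.png

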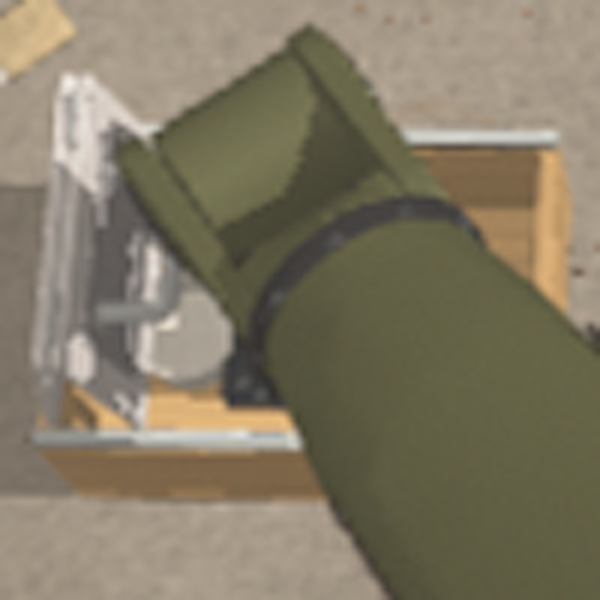

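```bash
python3 -c "
from h import *
p=ctrl.camera('side')
for z in (.22,.25,.28,.31,.34,.37): print(z,proj(p,[[.468,.38,z],[.468,.4,z]]).round(0).tolist())
print(ctrl.get_obs()['ee_pos'])
"
```

```text
0.22 [[360.0, 247.0], [359.0, 254.0]]
0.25 [[361.0, 237.0], [361.0, 243.0]]
0.28 [[362.0, 226.0], [362.0, 232.0]]
0.31 [[363.0, 214.0], [363.0, 221.0]]
0.34 [[364.0, 203.0], [364.0, 209.0]]
0.37 [[365.0, 190.0], [365.0, 196.0]]
[0.46868345 0.3371896  0.14913854]
```

Emit:
play_rows(twist=[[0, 0, 0], [0, 0, 0], [0, 0, 0], [0, 0, 0], [0, 0, 0]], travel=[[0, 0.03, -0.4], [0, 0, -0.5], [0, 0, -0.3], [0, 0, -0.2], [0, 0, 0]], grip=[-0.5, -0.5, -0.5, -0.5, -0.5])

```text
time_s: 13.0
ee_pos: [0.468, 0.3384, 0.0772]
eef_rot: [-1.572, -0.001, -1.637]
force: [-0.2, -0.1, -0.0]
grip_width: 0.0705
```

Emit:
play_rows(twist=[[0, 0, 0], [0, 0, 0], [0, 0, 0], [0, 0, 0], [0, 0, 0], [0, 0, 0], [0, 0, 0], [0, 0, 0], [0, 0, 0]], travel=[[0, 0, 0], [0, 0, 0], [0, 0, 0], [0, 0, 0], [0, 0, 0], [0, 0, 0], [0, 0, 0], [0, 0, 0], [0, 0, 0]], grip=[-0.3, -0.1, 0, 0.1, 0.2, 0.4, 0.6, 0.6, 0.6], force=12)

```text
time_s: 13.9
ee_pos: [0.4685, 0.3386, 0.0782]
eef_rot: [-1.57, 0.0, -1.637]
force: [1.4, -0.0, 3.9]
grip_width: 0.0404
```

Emit:
play_rows(twist=[[0, 0, 0], [0, 0, 0], [0, 0, 0], [0, 0, 0], [0, 0, 0], [0, 0, 0], [0, 0, 0], [0, 0, 0], [0, 0, 0]], travel=[[0, 0, 0], [0, 0, 0.2], [0, 0, 0.5], [0, 0, 0.6], [0, 0, 0.6], [0, 0, 0.6], [0, 0, 0.5], [0, 0, 0.3], [0, 0, 0]], grip=[0.6, 0.6, 0.6, 0.6, 0.6, 0.6, 0.6, 0.6, 0.6], force=15)

```text
time_s: 14.8
ee_pos: [0.4685, 0.3388, 0.2451]
eef_rot: [-1.569, 0.002, -1.637]
force: [0.3, 0.8, -1.5]
grip_width: 0.0404
```

```bash
python3 look.py s10 side 250 100 180 180 4
```

```text
[0.4685 0.3388 0.2451] [-1.5685  0.0018 -1.637 ] 14.8 0.040417874626070924 [ 0.2709  0.7624 -1.518 ]
```

View pics/s10.png

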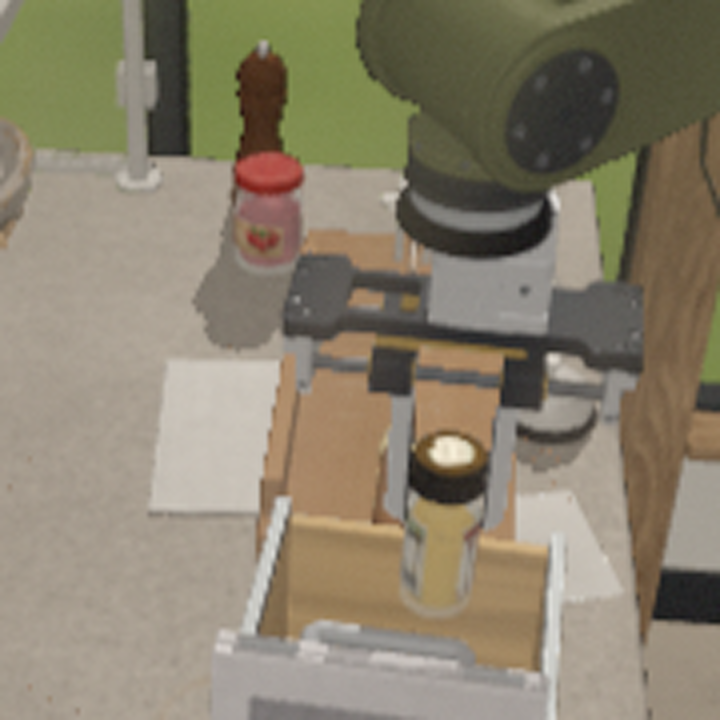

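```bash
python3 -c "
from h import *
p=ctrl.camera('side');t=ctrl.camera('top')
c1,d1=ray(p,(276,50));c2,d2=ray(p,(85,375)); n=np.cross(d1,d2)
for q in((350,121),(400,117),(300,124)):
    c,d=ray(t,q); k=n@(c1-c)/(n@d); print(c+k*d)
print(atz(p,(284.5,144.5),0))
"
```

```text
[0.63638615 0.02464962 0.62017591]
[ 0.66503128 -0.11516351  0.57599625]
[0.63184417 0.15464915 0.62669812]
[ 0.77617007 -0.43311286  0.        ]
```

```bash
python3 -c "
from h import *
p=ctrl.camera('side');t=ctrl.camera('top')
save(p,'s11');save(t,'t11')
for uv in((391,126),(391,146)):
  c,d=ray(p,uv)
  for y in(.30,.34,.38): print(uv,c+d*(y-c[1])/d[1])
"
```

```text
(391, 126) [0.427404   0.3        0.46907564]
(391, 126) [0.43119349 0.34       0.48870073]
(391, 126) [0.43498298 0.38       0.50832581]
(391, 146) [0.42230777 0.3        0.42550433]
(391, 146) [0.42637231 0.34       0.44748109]
(391, 146) [0.43043686 0.38       0.46945784]
```

View pics/s11.png

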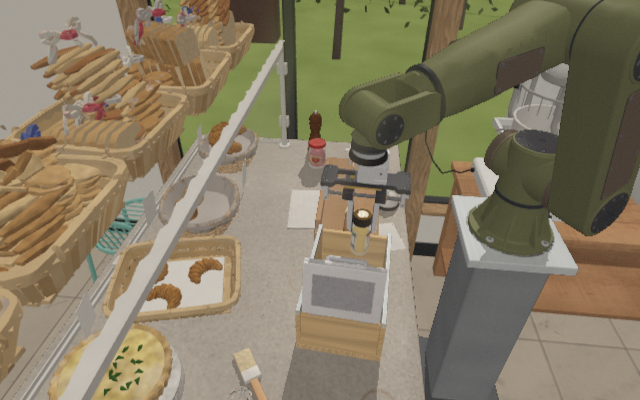

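View pics/t11.png

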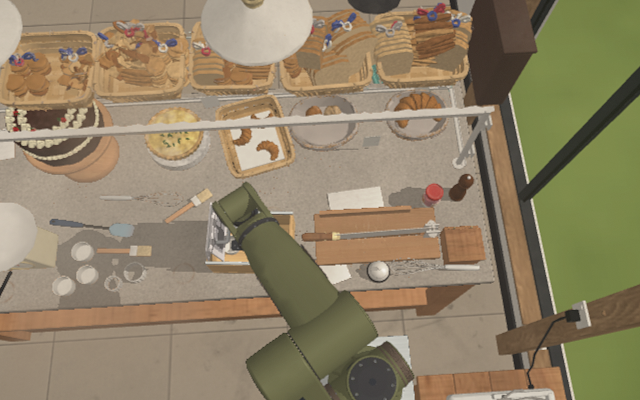

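```bash
python3 -c "
from h import *
p=ctrl.camera('side');t=ctrl.camera('top')
print(tri(p,(281,43),t,(487,111)), tri(p,(284.5,144.5),t,(459,163)))
# rail at col
c1,d1=ray(p,(281,43));c2,d2=ray(p,(79,392)); n=np.cross(d1,d2)
for q in((487,111),(350,121),(200,127),(100,131)):
    c,d=ray(t,q); k=n@(c1-c)/(n@d); print(c+k*d)
"
```

```text
(array([ 0.76899353, -0.42061914,  0.40475711]), np.float64(0.00566400921769011)) (array([ 7.75679466e-01, -4.32907185e-01, -1.16793408e-04]), np.float64(0.001013434931242092))
[ 0.70959954 -0.38133971  0.50423641]
[0.64615194 0.02312913 0.60266909]
[0.7178393  0.44552964 0.48620213]
[0.77334163 0.77256376 0.3960302 ]
```

Emit:
play_rows(twist=[[0, 0, 0], [0, 0, 0.08], [0, 0, 0.08], [0, 0, 0.09], [0, 0, 0.09], [0, 0, 0.09], [0, 0, 0.09], [0, 0, 0.09], [0, 0, 0.09], [0, 0, 0.09], [0, 0, 0.09], [0, 0, 0.09]], travel=[[0, -0.3, 0], [0, -0.6, 0], [0, -0.7, 0], [0.3, -0.7, 0], [0.4, -0.7, 0], [0.4, -0.7, 0], [0.4, -0.7, 0], [0.4, -0.7, 0], [0.4, -0.7, 0], [0.4, -0.7, 0], [0.4, -0.5, 0], [0.2, -0.2, 0]], grip=[0.6, 0.6, 0.6, 0.6, 0.6, 0.6, 0.6, 0.6, 0.6, 0.6, 0.6, 0.6])

```text
time_s: 16.35
ee_pos: [0.6336, -0.025, 0.2424]
eef_rot: [-1.571, 0.001, -0.11]
force: [-1.0, 0.6, -0.8]
grip_width: 0.0409
```

Emit:
play_rows(twist=[[0, 0, 0.03], [0, 0, 0], [0, 0, 0], [0, 0, 0], [0, 0, 0]], travel=[[0, 0, 0], [0, 0, -0.5], [0, 0, -0.6], [0, 0, -0.4], [0, 0, 0]], grip=[0.6, 0.6, 0.6, 0.6, 0.6])

```text
time_s: 16.85
ee_pos: [0.6316, -0.0222, 0.1649]
eef_rot: [-1.571, 0.005, -0.067]
force: [-0.9, 0.4, -2.1]
grip_width: 0.0408
```

```bash
python3 look.py s12 side 250 100 180 150 4; python3 look.py t12 top 300 140 160 140 5
```

```text
[ 0.6316 -0.0222  0.1649] [-1.5708  0.0054 -0.0667] 16.85 0.04079469537985212 [-0.8809  0.3648 -2.0503]
[ 0.6325 -0.0221  0.1673] [-1.5708  0.0021 -0.0666] 16.9 0.04083956013290391 [-0.4917 -0.3284 -1.3833]
```

View pics/s12.png

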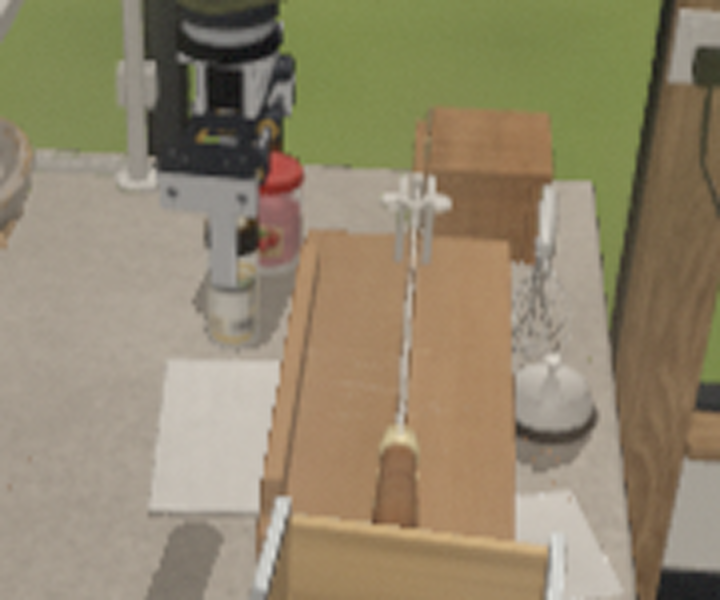

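View pics/t12.png

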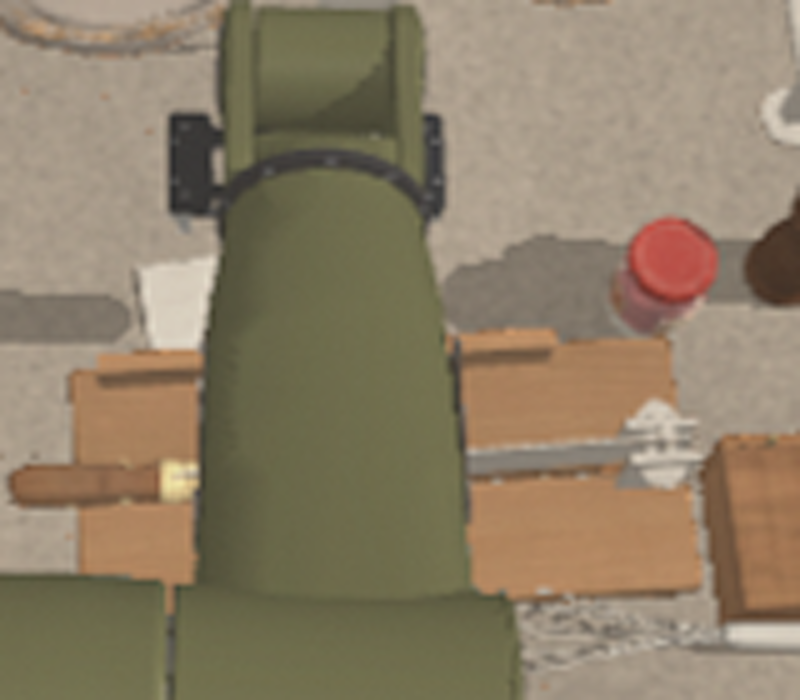

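Emit:
play_rows(twist=[[0, 0, 0], [0, 0, 0], [0, 0, 0], [0, 0, 0], [0, 0, 0], [0, 0, 0]], travel=[[0, 0, -0.4], [0, 0, -0.6], [0, 0, -0.4], [0, 0, -0.2], [0, 0, -0.1], [0, 0, 0]], grip=[0.6, 0.6, 0.6, 0.6, 0.6, 0.6])

```text
time_s: 17.55
ee_pos: [0.6337, -0.0216, 0.0838]
eef_rot: [-1.571, -0.001, -0.066]
force: [0.2, 0.0, -1.1]
grip_width: 0.0407
```

```bash
python3 look.py s13 side 270 120 100 120 5
```

```text
[ 0.6337 -0.0216  0.0838] [-1.5708 -0.001  -0.0662] 17.55 0.04074292764052824 [ 0.1685  0.0187 -1.1063]
```

View pics/s13.png

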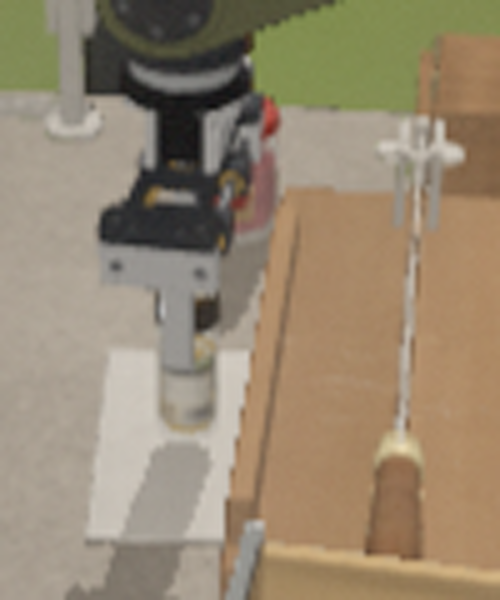

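Emit:
play_rows(twist=[[0, 0, 0], [0, 0, 0], [0, 0, 0], [0, 0, 0], [0, 0, 0], [0, 0, 0]], travel=[[0, 0, -0.06], [0, 0, -0.06], [0, 0, -0.06], [0, 0, -0.04], [0, 0, -0.02], [0, 0, 0]], grip=[0.6, 0.6, 0.6, 0.6, 0.6, 0.6])

```text
time_s: 18.2
ee_pos: [0.6334, -0.0213, 0.0712]
eef_rot: [-1.571, -0.0, -0.066]
force: [-0.4, 1.0, 2.9]
grip_width: 0.0407
```

Emit:
play_rows(twist=[[0, 0, 0], [0, 0, 0], [0, 0, 0]], travel=[[0, 0, -0.02], [0, 0, 0], [0, 0, 0]], grip=[0.6, 0.6, 0.6])

```text
time_s: 18.5
ee_pos: [0.6337, -0.0211, 0.071]
eef_rot: [-1.57, -0.001, -0.066]
force: [-1.3, 3.8, 8.0]
grip_width: 0.0405
```

```bash
python3 look.py s14 side 270 120 100 120 5
```

```text
[ 0.6337 -0.0211  0.071 ] [-1.5702 -0.0014 -0.0661] 18.5 0.0404699688937585 [-1.2512  3.7608  8.0206]
```

View pics/s14.png

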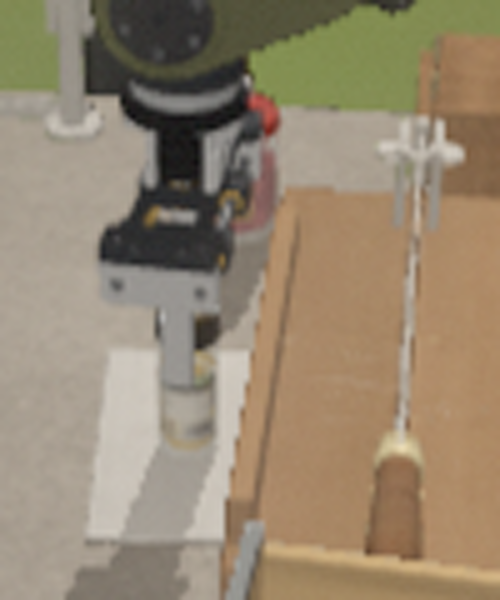

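Emit:
play_rows(twist=[[0, 0, 0], [0, 0, 0], [0, 0, 0], [0, 0, 0], [0, 0, 0], [0, 0, 0], [0, 0, 0], [0, 0, 0], [0, 0, 0], [0, 0, 0], [0, 0, 0]], travel=[[0, 0, 0], [0, 0, 0], [0, 0, 0], [0, 0, 0], [0, 0, 0], [0, 0, 0], [0, 0, 0.3], [0, 0, 0.5], [0, 0, 0.6], [0, 0, 0.6], [0, 0, 0]], grip=[0.1, 0, -0.1, -0.3, -0.5, -0.5, -0.5, -0.5, -0.5, -0.5, -0.5])

```text
time_s: 19.65
ee_pos: [0.6349, -0.0216, 0.1758]
eef_rot: [-1.571, -0.008, -0.066]
force: [-0.1, 0.4, 0.5]
grip_width: 0.0705
```

Emit:
play_rows(twist=[[0, 0, 0], [0, 0, 0], [0, 0, 0], [0, 0, 0], [0, 0, 0], [0, 0, 0], [0, 0, 0], [0, 0, 0]], travel=[[0, 0, 0.4], [-0.3, 0, 0.5], [-0.6, 0, 0.2], [-0.7, 0, 0], [-0.7, 0, 0], [-0.7, 0, 0], [-0.4, 0, 0], [0, 0, 0]], grip=[-0.5, -0.5, -0.5, -0.5, -0.5, -0.5, -0.5, -0.5])

```text
time_s: 20.45
ee_pos: [0.4617, -0.0214, 0.2257]
eef_rot: [-1.571, -0.001, -0.066]
force: [0.4, -0.8, -0.7]
grip_width: 0.0705
```

```bash
python3 look.py s15 side 250 100 180 180 4; python3 look.py t15 top 190 150 270 130 3; python3 - <<'E'
from h import *
np.set_printoptions(precision=4,suppress=True)
s=ctrl.camera('side');t=ctrl.camera('top')
ds,dt=ctrl.trace('spice_jar',s),ctrl.trace('spice_jar',t)
for n,p,d in(('s',s,ds),('t',t,dt)):
    for e in d[:2]:
        ys,xs=np.where(e['pixels']); print(n,e['point'],e['confidence'],xs.min(),xs.max(),ys.min(),ys.max())
    for k in('plate','jam_jar','ramekin','panel_a'):
        for e in ctrl.boxes_of(k,p)[:1]: print(n,k,e['point'],round(e['confidence'],2))
if ds and dt: print(tri(s,ds[0]['point'],t,dt[0]['point']))
E
```

```text
[ 0.4617 -0.0214  0.2257] [-1.5709 -0.0009 -0.0664] 20.45 0.07048976279439108 [ 0.4197 -0.7848 -0.7362]
[ 0.463  -0.0215  0.2257] [-1.5709 -0.0013 -0.0664] 20.5 0.0703353122871875 [ 0.4771  0.1856 -0.6148]
s [308.4, 193.1] 0.55 301 313 178 210
s [342.1, 289.7] 0.37 302 385 255 321
s plate [299.7, 211.9] 0.9
s jam_jar [316.3, 153.0] 0.92
s panel_a [341.4, 288.9] 0.76
t plate [337.5, 195.9] 0.79
t jam_jar [429.6, 196.4] 0.59
t ramekin [233.5, 247.1] 0.76
t panel_a [214.3, 231.7] 0.86
```

View pics/s15.png

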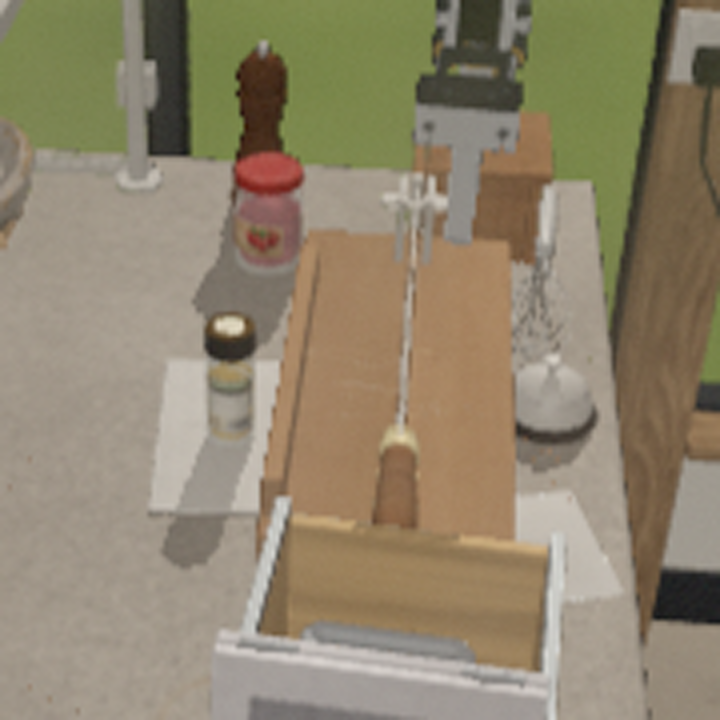

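View pics/t15.png

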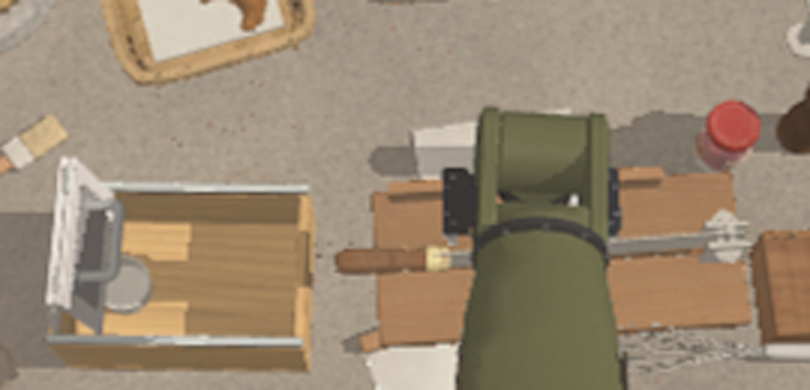

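```bash
python3 -c "
from h import *
s=ctrl.camera('side')
f=lambda u,v:(250+(u+.5)/4-.5,100+(v+.5)/4-.5)
print(atz(s,f(230,433),.004),atz(s,f(168,360),.006),atz(s,f(150,513),.006))
print(ctrl.hand_in())"
```

```text
[ 0.63198174 -0.01998839  0.004     ] [ 0.69725544 -0.11294123  0.006     ] [0.68002615 0.08872905 0.006     ]
the job is handed in; nothing more can be done
None
```

I folded the bifold door open by its bar, lifted the spice jar out and set it upright on the plate, then handed the job in at about 20.6 s of the 54 s allowed. The hand-in gives no verdict, so what follows rests on my own last checks.

- **Door:** I gripped the bar and followed its arc for about 101 mm, which puts panel A at roughly 1.41 rad. The last pictures show it still standing folded.
- **Spice jar:** I lifted it to a foot height of about 0.18 m, clear of the box. I set it down still gripped until the wrist force rose to 8 N upward, then released it and backed the arm away. The last side picture shows it upright with its foot at about (0.632, -0.020).
- **Jar on the plate:** I put the plate centre at about (0.62, -0.02), working back from its far edge, because the bread cutter hides the near edge. The jar is then about 12 mm off centre on the short side and almost centred on the long side.
- **Ramekin and jam jar:** Neither looks moved.
- **Disagreements:** The two cameras differed by up to about 10 mm in y, and I corrected for this from where the gripper met the bar. In the last look the network did not find the jar in the top picture because the arm hid it, so only the side view confirms its place on the plate.

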